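# Load the weight turntable and run it in by hand

### The job

Somebody left a flat slotted disc on the pan of the weight turntable opposite its crank knob: lay it flat on the floor of the tray that already holds a disc of its kind, then set the loose full-size knobbed weight from the bench upright on the centre of the emptied pan, without dropping it. Then run the loaded turntable in: turn it smoothly through one full turn anticlockwise seen from above, so that its crank knob stops back at the pointer on the base where it started. All three knobbed weights must stay standing centred on their pans; leave everything else where it is.

Things in the scene. Friction and masses are not known exactly. Their poses are not given: they have to be found in the camera images.
- turntable: white round base of the weight turntable, fixed, 236 mm across. Origin: on the turntable's upright axis, at bench height. Its -x axis points at the pointer, a dark bar on a small white block at the rim (out to 150 mm from the axis, 44 mm high). The aluminium turntable plate above it is 244 mm across, its top at 42 mm; a hub 36 mm across rises to 52 mm in the middle
- rotor (a joint): angle of the turntable plate, rad, positive anticlockwise seen from above. 0 at the start, with the crank knob at the pointer; 6.283 after one full turn; it can turn from -0.15 to 7.3. It turns stiffly (about 0.12 N m, that is some 1.5 N at the crank knob) and stays where it is left. The weights only stand on it and are not held: about 0.1 m/s at the knob is safe, jerky starts and stops rock them
- crank_grip (a point): middle of the crank knob's height, on the knob's axis: a black upright knob 24 mm across, from 100 to 144 mm above the bench, on a 10 mm steel pin that stands on the plate 100 mm from the turntable's axis. This point is 122 mm above the bench. The knob spins freely on its pin, so that it can be held in the gripper and led round in a circle without turning the gripper
- pan0 (a point): flat round steel pan, 46 mm across, its top 8 mm above the turntable plate and 50 mm above the bench, its centre 70 mm from the turntable's axis. This point: centre of its top; it turns with the turntable. The pan straight across the axis from the crank knob, which carries the disc at the start
- pan1 (a point): flat round steel pan, 46 mm across, its top 8 mm above the turntable plate and 50 mm above the bench, its centre 70 mm from the turntable's axis. This point: centre of its top; it turns with the turntable. A third of a turn anticlockwise from pan0; carries loaded1
- pan2 (a point): flat round steel pan, 46 mm across, its top 8 mm above the turntable plate and 50 mm above the bench, its centre 70 mm from the turntable's axis. This point: centre of its top; it turns with the turntable. A third of a turn clockwise from pan0; carries loaded2
- disc: the disc to be put away: flat polished steel disc, 46 mm across and 18 mm thick, 0.23 kg, with a narrow dark slot on its top from centre to rim, no knob. Origin: centre of the underside; z up. It lies loose on pan0 at the start
- weight: the weight to be loaded, standing alone on the bench to the left of the turntable: polished steel weight with a knob: plain cylinder 36 mm across and 42 mm high, above it a 14 mm neck and a 20 mm knob, 60 mm high in all, 0.36 kg. Origin: centre of the underside; z is its upright axis
- loaded1: stands loose on pan1: polished steel weight with a knob: plain cylinder 36 mm across and 42 mm high, above it a 14 mm neck and a 20 mm knob, 60 mm high in all, 0.36 kg. Origin: centre of the underside; z is its upright axis
- loaded2: stands loose on pan2: polished steel weight with a knob: plain cylinder 36 mm across and 42 mm high, above it a 14 mm neck and a 20 mm knob, 60 mm high in all, 0.36 kg. Origin: centre of the underside; z is its upright axis
- disc_tray: shallow grey tray, fixed, 160 mm (its x) by 120 mm (its y), 22 mm high, walls and floor 4 mm thick. Origin: centre of the underside. It holds stored_disc in its +x half, about 40 mm from the tray's centre; its -x half is empty. The two trays may be either way round
- knob_tray: shallow grey tray, fixed, 160 mm (its x) by 120 mm (its y), 22 mm high, walls and floor 4 mm thick. Origin: centre of the underside. It is the tray for knobbed weights and holds stored_knobbed in its +x half
- stored_disc: bystander lying in disc_tray: flat polished steel disc, 46 mm across and 18 mm thick, 0.23 kg, with a narrow dark slot on its top from centre to rim, no knob. Origin: centre of the underside; z up
- stored_knobbed: bystander standing in knob_tray: polished steel weight with a knob: plain cylinder 36 mm across and 42 mm high, above it a 14 mm neck and a 20 mm knob, 60 mm high in all, 0.36 kg. Origin: centre of the underside; z is its upright axis
- small_weight: bystander: a much smaller knobbed steel weight, 33 mm high and 20 mm across, standing on the bench. Origin: centre of its underside
- dust_brush: bystander: a brush lying on the bench beyond the trays, 160 mm long
- bottle: bystander: white bottle, 60 mm across and 150 mm high, standing. Origin: centre of its underside
- cup: bystander: white cup, 72 mm across and 85 mm high, standing. Origin: centre of its underside
Things that resemble listed ones, but are neither listed nor needed, are in the scene too. Leave any brown or pink look-alike of the disc_tray alone.

How it is judged:
By the outcome, as a careful person would: the job done as asked, in the order asked, and still so for the second after the job is handed in, with the robot touching nothing.
It also fails if it takes over 72 s, if anything falls off the work surface, if the arm or the gripper's body presses on something with over 40 N, if the wrist force passes 120 N, or if a joint passes its speed limit or range.

### The arm

A 6-joint arm with a two-finger parallel gripper is mounted at the origin on the work surface. World frame = base frame: x ahead of the robot, y to its left, z up, the work surface at z = 0. Lengths are in m, angles in rad, forces in N, time in s.
With the tool pointing down it reaches from about 0.325 to 0.9 m from the base axis. Payload 6.1 kg.
Tool frame: the origin (TCP) lies midway between the tips of the shut fingers; the grasp point (between the pads) lies 19 mm behind it; x points along the fingers, y is the direction in which the jaws open and shut, and the axes are right-handed (so a half turn about x gives the same grasp; the last joint's range is limited). The gripper opens to 85 mm and grips with 20 to 120 N. Pads are 22 mm wide; open, the fingers measure 114 mm over their backs; the gripper's body (76 mm by 85 mm) begins 54 mm behind the grasp point. The pads swing forward as they close: fully open they stand 13 mm farther back than shut.
Start: joints at [1.051, 0.22, 1.526, -0, 1.395, -0.126], TCP at [0.24, 0.577, 0.231] pointing down, gripper open.
Joint ranges: [-2.98, 2.98], [-0.91, 2.08], [0.09, 2.57], [-1.24, 4.39], [0.2, 2.65], [-2.68, 2.68]. Speed limits (rad/s): [2.57, 2.57, 3.01, 3.14, 3.14, 3.14].

### API

Orientations are given as [roll, pitch, yaw] about the fixed x, y, z axes, in that order (R = Rz(yaw) Ry(pitch) Rx(roll)).
In Python, from plant import movep, move_l, set_joints, gripper_to, hold, inverse_kinematics, observe, get_image, get_calibration, Unreachable, job_done gives the robot as it stands. Calls block until the motion is done:
- movep(position, orientation): joint-space move of the TCP to a pose.
- move_l(position, feed=0.15, rotation=None, max_force=None): straight line of the TCP; rotation=None keeps the orientation; feed is the mean speed in m/s. With max_force (N) it stops when the force on the tool has changed by that much, and returns True; else False.
- set_joints(angles): joint-space move.
- gripper_to(opening, f_grip=None): finger opening in m; f_grip is the grip in N (None keeps the last); returns when the fingers have stopped.
- hold(seconds).
- inverse_kinematics(position, orientation): joint angles nearest the present ones, or None.
- observe(): the state.
- get_image(name): name is "scene" or "top" or "wrist"; returns (picture, depth): 384x512x3 uint8, red, green, blue; 384x512 float32, m along the optical axis (not along the pixel's ray), 0 where there is no reading.
- get_calibration(name): a dict with "intrinsics" (3x3 intrinsics, pixels), "dist_coeffs" ([k1, k2, p1, p2, k3] as OpenCV has them; the pictures are not rectified), "world_from_camera" (4x4, takes a point from camera to world coordinates). Camera axes: x right, y down, z forward; pixel columns grow to the right and rows downward; lengths in m; the calibration is good to about 2 mm. A picture is of the moment at which its call begins: read the wrist's pose just before it. get_calibration takes no time and is no camera call; for the wrist camera it gives the pose at the moment of the call.
A pose or a line that the arm cannot do raises Unreachable and nothing moves.
- job_done(): hands the job in, once; it reports no verdict.
The state is a dict: "time_s": time; "q": joint angles; "joint_velocities": joint speeds; "joint_torque": joint torques, N m; "eef_pos": TCP position; "tcp_rot": TCP orientation; "ft_force": force on the tool from outside, world axes, zero at the start; "torque": the same for the moment, N m; "opening": finger opening in m.
Only numpy, scipy, OpenCV 4.12 (cv2) and the standard library are available. Lean on these libraries where they do the work, as an engineer would, in place of code of your own. Each camera call takes 0.05 s, during which the arm holds its last target. There are 200 camera calls.

## Working session

There is one attempt and no reset: what is moved stays moved. The work goes in short steps, each a Python script; the robot and the scene stay as the last script left them, time stands still between calls to the robot, and variables do not carry over. Pictures are saved under pics/ and viewed, about 8 in all and at most 12, crops included, and the job is handed in when it is done.

```bash
mkdir -p pics; ls; python3 - <<'E'
from plant import *
import cv2,numpy as np
for n in("top","scene"):
    p,d=get_image(n); cv2.imwrite(f"pics/{n}0.png",p[:,:,::-1]); np.save(f"pics/{n}0.npy",d)
    c=get_calibration(n); print(n,np.round(c["intrinsics"],1).tolist(),np.round(c["dist_coeffs"],3).tolist(),np.round(c["world_from_camera"],3).tolist())
s=observe(); print(s)
E
```

```text
pics
top [[373.4, 0.0, 253.6], [0.0, 373.4, 189.4], [0.0, 0.0, 1.0]] [-0.099, 0.0, 0.0, 0.0, 0.0] [[0.014, -0.992, 0.125, 0.31], [-1.0, -0.015, -0.007, -0.018], [0.009, -0.125, -0.992, 1.495], [0.0, 0.0, 0.0, 1.0]]
scene [[467.3, 0.0, 251.5], [0.0, 467.3, 194.8], [0.0, 0.0, 1.0]] [0.011, 0.0, 0.0, 0.0, 0.0] [[-0.763, 0.407, -0.501, 1.188], [0.646, 0.463, -0.607, 0.81], [-0.016, -0.787, -0.616, 0.963], [0.0, 0.0, 0.0, 1.0]]
{'time_s': 0.1, 'q': array([ 1.05090551e+00,  2.21156163e-01,  1.52750396e+00, -1.38677381e-05,
        1.39470123e+00, -1.26099278e-01]), 'joint_velocities': array([ 0.00170507, -0.0019079 , -0.00417517, -0.00033527,  0.00011749,
        0.00094825]), 'joint_torque': array([ 1.41762463e-03, -4.98247361e+01, -3.90543151e+01, -5.18458705e-05,
        5.80601161e-03, -1.90678353e-07]), 'eef_pos': array([0.23954045, 0.57668008, 0.23029928]), 'tcp_rot': array([-1.68917883,  1.56902757, -2.08296792]), 'ft_force': array([-0.46996447, -0.08456215, -0.81390162]), 'torque': array([-0.01151533,  0.00241371,  0.00532078]), 'opening': 0.08589793690726617}
```

```bash
python3 - <<'E'
import cv2,numpy as np
a=cv2.imread("pics/top0.png")
cv2.imwrite("pics/top0b.png",cv2.resize(a,(800,600),interpolation=cv2.INTER_CUBIC))
E
```

```text
(no output)
```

View pics/top0b.png

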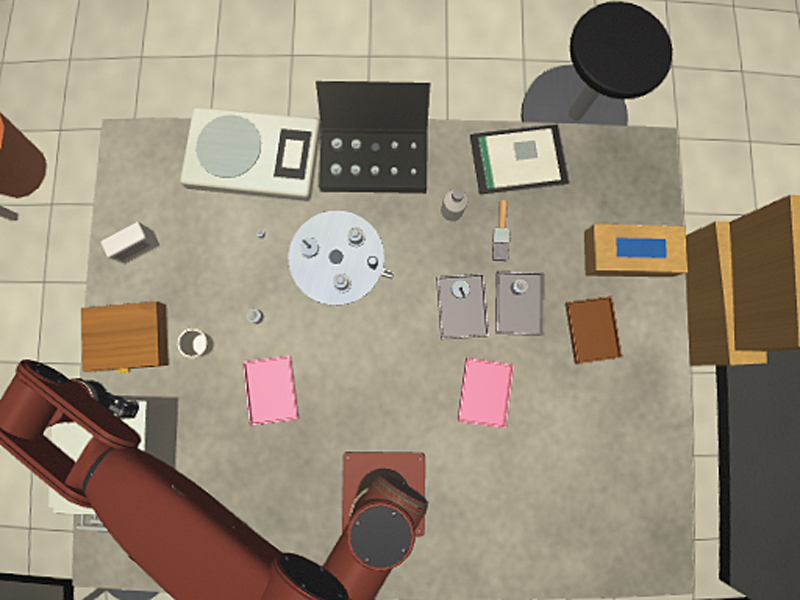

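View pics/scene0.png

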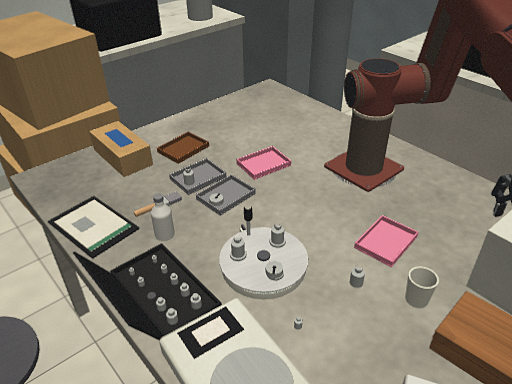

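Candidates, in pixels of the 800x600 top view:
- **Disc to move:** (310,246), slotted, on the pan opposite the knob (373,262).
- **Loose weights:** the full-size one is at (254,316) and the small one at (261,234).
- **Grey trays:** (462,306) holds a slotted disc at (461,289), so it is the disc tray. (519,303) holds a knobbed weight.
- **Look-alikes:** the pink and brown trays are to be left alone.

Next I turn these into rough positions and check the wrist camera.

```bash
cat > h.py <<'E'
from plant import *
import cv2,numpy as np
def ray(cal,px):
    K=np.array(cal["intrinsics"]);D=np.array(cal["dist_coeffs"]);T=np.array(cal["world_from_camera"])
    u=cv2.undistortPoints(np.array(px,float).reshape(-1,1,2),K,D).reshape(-1,2)
    d=np.c_[u,np.ones(len(u))]@T[:3,:3].T
    return T[:3,3],d
def plane(cal,px,z):
    o,d=ray(cal,px); return o+d*((z-o[2])/d[:,2])[:,None]
def tri(c1,p1,c2,p2):
    A=np.zeros((3,3));b=np.zeros(3)
    for c,p in((c1,p1),(c2,p2)):
        o,d=ray(c,[p]);d=d[0]/np.linalg.norm(d[0]);M=np.eye(3)-np.outer(d,d);A+=M;b+=M@o
    return np.linalg.solve(A,b)
def D(yaw): return [0,np.pi/2,yaw]
def snap(name):
    cal=get_calibration("wrist");p,d=get_image("wrist");cv2.imwrite(f"pics/{name}.png",p[:,:,::-1])
    import pickle;pickle.dump((cal,p,d),open(f"pics/{name}.pkl","wb"));return cal,p,d
def load(name):
    import pickle;return pickle.load(open(f"pics/{name}.pkl","rb"))
E
python3 - <<'E'
from h import *
c=get_calibration("top"); s=.64
P=dict(hub=(336,257,.052),knob=(373,262,.144),disc=(310,246,.068),l1=(356,236,.11),l2=(341,282,.11),weight=(254,315,.06),small=(261,234,.033),tray=(462,306,.022),stored=(461,289,.022),ktray=(519,303,.022),bottle=(455,203,.15),cup=(193,344,.085))
for k,(u,v,z) in P.items(): print(k,np.round(plane(c,[(u*s,v*s)],z)[0],3))
# tray corners
print(np.round(plane(c,np.array([(438,278),(483,275),(488,334),(442,338)])*s,.022),3).tolist())
w=get_calibration("wrist"); print(np.round(w["intrinsics"],1).tolist(),w["dist_coeffs"])
from scipy.spatial.transform import Rotation as Ro
o=observe(); R=Ro.from_euler("xyz",o["tcp_rot"]).as_matrix();T=np.array(w["world_from_camera"])
print(np.round(R,2).tolist(), "cam in tool",np.round(R.T@(T[:3,3]-o["eef_pos"]),3),np.round(R.T@T[:3,:3],2).tolist())
E
```

```text
hub [0.588 0.125 0.052]
knob [0.56  0.028 0.144]
disc [0.612 0.189 0.068]
l1 [0.629 0.072 0.11 ]
l2 [0.516 0.105 0.11 ]
weight [0.438 0.324 0.06 ]
small [0.649 0.322 0.033]
tray [ 0.472 -0.196  0.022]
stored [ 0.516 -0.194  0.022]
ktray [ 0.482 -0.343  0.022]
bottle [ 0.704 -0.164  0.15 ]
cup [0.362 0.465 0.085]
[[0.543, -0.135, 0.022], [0.553, -0.25, 0.022], [0.402, -0.262, 0.022], [0.39, -0.145, 0.022]]
[[340.9, 0.0, 257.7], [0.0, 340.9, 192.2], [0.0, 0.0, 1.0]] [-0.0522322  0.         0.         0.         0.       ]
[[-0.0, 0.38, 0.92], [-0.0, 0.92, -0.38], [-1.0, -0.0, -0.0]] cam in tool [-0.143 -0.    -0.077] [[-0.0, -0.3, 0.95], [1.0, 0.0, 0.0], [-0.0, 0.95, 0.3]]
```

View pics/w01.png

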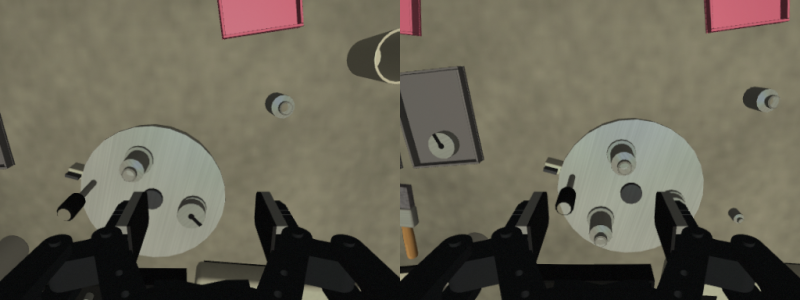

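View pics/w1b.png

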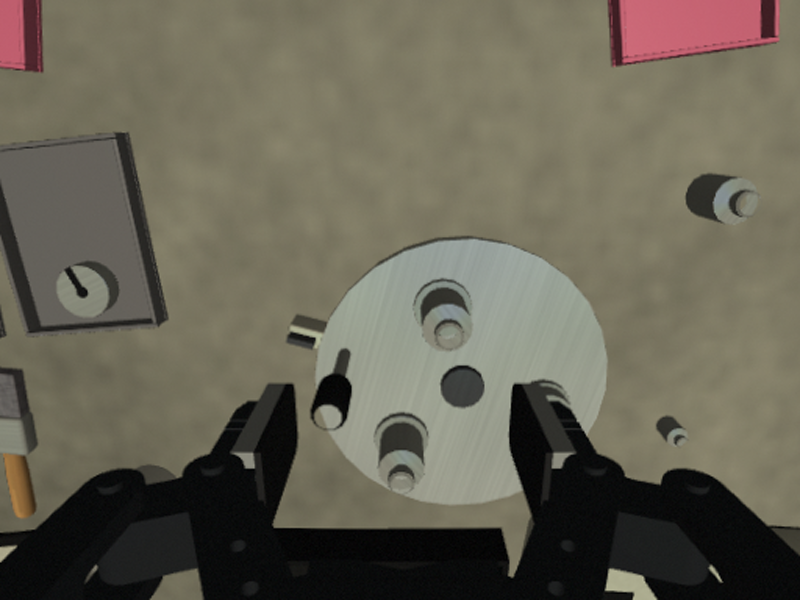

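In w0 (400-px-wide scale) the slotted disc is at (191,212), the hub at (153,198), the knob top at (66,214) and the loose weight at (284,106). In w1 (800 px) the tray is at (85,230) with a disc showing a dark slot at (83,292), which confirms it as the disc tray. The loose weight (740,203) is clearly larger than the small one (678,435).

```bash
python3 - <<'E'
from h import *
def cloud(cal,d):
    h,w=d.shape; v,u=np.mgrid[:h,:w]
    o,r=ray(cal,np.c_[u.ravel(),v.ravel()]); return (o+r*d.ravel()[:,None]).reshape(h,w,3)
V={n:load(n) for n in("w0","w1")}
V["top"]=(get_calibration("top"),cv2.imread("pics/top0.png")[:,:,::-1],np.load("pics/top0.npy"))
G=dict(disc=((.612,.189),.035,.058,.080),weight=((.438,.324),.035,.050,.075),l1=((.629,.072),.03,.100,.125),l2=((.516,.105),.03,.100,.125),knob=((.56,.028),.03,.134,.155),hub=((.588,.125),.025,.0475,.062),plate=((.588,.125),.16,.034,.0465),stored=((.516,-.194),.04,.015,.032))
R={}
for n,(cal,p,d) in V.items():
    C=cloud(cal,d)
    for k,(c,r,a,b) in G.items():
        m=(d>0)&(np.hypot(C[...,0]-c[0],C[...,1]-c[1])<r)&(C[...,2]>a)&(C[...,2]<b)
        if m.sum()<15: print(n,k,"few",m.sum());continue
        P=C[m]; vv,uu=np.nonzero(m)
        pts=np.c_[uu,vv].astype(np.float32); hull=cv2.convexHull(pts); z=np.median(P[:,2])
        hw=plane(cal,hull.reshape(-1,2),z)[:,:2]
        (cx,cy),rad=cv2.minEnclosingCircle(hw.astype(np.float32))
        M=cv2.moments(hull); R[n,k]=(M["m10"]/M["m00"],M["m01"]/M["m00"]) if M["m00"]>0 else None
        print(n,k,m.sum(),"z%.4f"%z,"mean",np.round(P.mean(0)[:2],4),"circ",np.round((cx,cy,rad),4))
for k in G:
    for a,b in(("w0","w1"),("w0","top"),("w1","top")):
        if R.get((a,k)) and R.get((b,k)): print("tri",k,a,b,np.round(tri(V[a][0],R[a,k],V[b][0],R[b,k]),4))
E
```

```text
w0 disc 1006 z0.0680 mean [0.6088 0.194 ] circ [0.6087 0.1944 0.025 ]
w0 weight 116 z0.0588 mean [0.438  0.3303] circ [0.4391 0.3321 0.0105]
w0 l1 few 0
w0 l2 147 z0.1086 mean [0.5199 0.1143] circ [0.5224 0.1133 0.0116]
w0 knob 243 z0.1407 mean [0.5599 0.0375] circ [0.5623 0.0351 0.0142]
w0 hub 400 z0.0521 mean [0.5893 0.133 ] circ [0.5895 0.129  0.0181]
w0 plate 17945 z0.0422 mean [0.5729 0.1357] circ [0.5863 0.1161 0.1349]
w0 stored few 0
w1 disc 89 z0.0667 mean [0.5917 0.202 ] circ [0.5937 0.2026 0.0147]
w1 weight 150 z0.0577 mean [0.4389 0.3275] circ [0.4403 0.3308 0.0125]
w1 l1 134 z0.1078 mean [0.6344 0.0783] circ [0.6378 0.0788 0.0123]
w1 l2 134 z0.1085 mean [0.5199 0.1102] circ [0.522  0.1106 0.0111]
w1 knob 229 z0.1413 mean [0.5587 0.0334] circ [0.5619 0.0323 0.0129]
w1 hub 581 z0.0522 mean [0.5902 0.1283] circ [0.5903 0.1283 0.0187]
w1 plate 18885 z0.0423 mean [0.574  0.1259] circ [0.5859 0.1161 0.1349]
w1 stored 1089 z0.0219 mean [ 0.5199 -0.1879] circ [ 0.5258 -0.1896  0.0337]
top disc 112 z0.0687 mean [0.6107 0.1925] circ [0.611  0.1921 0.0235]
top weight few 9
top l1 fe
[... 187 characters left out ...]
892 0.1277] circ [0.5885 0.1152 0.1343]
top stored 114 z0.0233 mean [ 0.5197 -0.1902] circ [ 0.5243 -0.1937  0.0319]
tri disc w0 w1 [0.5832 0.1943 0.0973]
tri disc w0 top [0.6124 0.1937 0.0612]
tri disc w1 top [0.6143 0.2056 0.0325]
tri weight w0 w1 [0.44   0.3342 0.0526]
tri l2 w0 w1 [0.5242 0.1112 0.1031]
tri knob w0 w1 [0.5657 0.0314 0.1346]
tri knob w0 top [0.5649 0.0314 0.1349]
tri knob w1 top [0.5642 0.0314 0.1367]
tri hub w0 w1 [0.596  0.1298 0.0395]
tri hub w0 top [0.5933 0.1279 0.0398]
tri hub w1 top [0.5881 0.126  0.0562]
tri plate w0 w1 [0.5835 0.1244 0.0319]
tri plate w0 top [0.5905 0.1241 0.0218]
tri plate w1 top [0.5956 0.1274 0.0062]
tri stored w1 top [ 0.5252 -0.1917  0.0163]
```

Triangulated and depth heights match the description: disc top 0.068, knob 0.141, hub 0.052, weight 0.058. The axis is near (0.590, 0.1275), and the knob and pan directions agree. Next I grasp the disc and measure the tray from the w1 and top images.

```bash
python3 - <<'E'
from h import *
def cloud(cal,d):
    h,w=d.shape; v,u=np.mgrid[:h,:w]
    o,r=ray(cal,np.c_[u.ravel(),v.ravel()]); return (o+r*d.ravel()[:,None]).reshape(h,w,3)
for n,cal,d in(("w1",)+load("w1")[::2],("top",get_calibration("top"),np.load("pics/top0.npy"))):
    C=cloud(cal,d)
    m=(d>0)&(C[...,2]>.009)&(C[...,2]<.03)&(abs(C[...,0]-.472)<.11)&(C[...,1]>-.268)&(C[...,1]<-.11)
    m=m.astype(np.uint8); nl,lab,st,ce=cv2.connectedComponentsWithStats(m,connectivity=8)
    for i in np.argsort(-st[1:,4])[:3]+1:
        P=C[lab==i][:,:2].astype(np.float32); print(n,st[i,4],cv2.minAreaRect(P),np.round(P.min(0),3),np.round(P.max(0),3))
    f=(d>0)&(C[...,2]<.009)&(C[...,2]>.0025)&(abs(C[...,0]-.472)<.1)&(C[...,1]>-.27)&(C[...,1]<-.11)
    P=C[f][:,:2].astype(np.float32); print("floor",len(P),np.median(C[f][:,2]),cv2.minAreaRect(P) if len(P)>5 else "")
yw=-.29
gripper_to(.060)
movep((.6095,.194,.13),D(yw)); hit=move_l((.6095,.194,.0495),feed=.1,max_force=12)
o=observe();print(hit,o["eef_pos"],o["time_s"])
gripper_to(0.03,35); o=observe();print("open",o["opening"],o["ft_force"])
move_l((.6095,.194,.075),feed=.06); move_l((.6095,.194,.2),feed=.2); o=observe();print("open",o["opening"],o["ft_force"],o["time_s"])
cal,p,d=snap("d1")
E
```

```text
w1 2316 ((0.47408464550971985, -0.19404634833335876), (0.16134943068027496, 0.12164675444364548), 4.232690334320068) [ 0.39  -0.255] [ 0.558 -0.128]
w1 1071 ((0.5173701643943787, -0.1891547590494156), (0.04595188423991203, 0.04604974016547203), 9.248827934265137) [ 0.494 -0.212] [ 0.541 -0.166]
w1 1 ((0.43933776021003723, -0.2536662817001343), (0.0, 0.0), 0.0) [ 0.439 -0.254] [ 0.439 -0.254]
floor 7653 0.0041017293300838475 ((0.4734894037246704, -0.18494048714637756), (0.14713254570960999, 0.18838663399219513), 86.12626647949219)
top 115 ((0.5127821564674377, -0.19121471047401428), (0.05288141220808029, 0.04474952071905136), 7.196263790130615) [ 0.485 -0.213] [ 0.54  -0.167]
top 107 ((0.4747978150844574, -0.20410338044166565), (0.16182881593704224, 0.10459989309310913), 3.8244669437408447) [ 0.391 -0.261] [ 0.557 -0.157]
top 88 ((0.4853198528289795, -0.14846447110176086), (0.07567915320396423, 0.17803272604942322), 67.16438293457031) [ 0.391 -0.218] [ 0.553 -0.133]
floor 839 0.004987791271536368 ((0.4719997048377991, -0.19009488821029663), (0.19930806756019592, 0.1585410237312317), 0.38460350036621094)
False [0.61018268 0.19411526 0.05025957] 4.8917
open 0.04454465535274235 [-0.08985309  0.62899414  3.72771725]
open 0.04460240806827923 [ 0.30723878 -0.27784335 -2.58102762] 6.5167
```

View pics/d1.png

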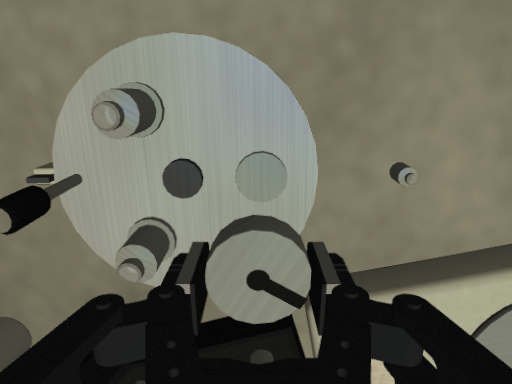

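The disc is held, and the emptied pan shows at (261,176) with the hub at (183,178). The tray fit gives centre (0.474, -0.194), turned 4.2°. Next I place the disc and measure the pan from d1.

```bash
cat >> h.py <<'E'
def cloud(cal,d):
    h,w=d.shape; v,u=np.mgrid[:h,:w]
    o,r=ray(cal,np.c_[u.ravel(),v.ravel()]); return (o+r*d.ravel()[:,None]).reshape(h,w,3)
def blob(cal,d,c,r,a,b):
    C=cloud(cal,d);m=(d>0)&(np.hypot(C[...,0]-c[0],C[...,1]-c[1])<r)&(C[...,2]>a)&(C[...,2]<b)
    P=C[m];return len(P),np.round(P.mean(0),4),np.round(np.median(P[:,2]),4),np.round(np.ptp(P,axis=0)[:2],4)
E
python3 - <<'E'
from h import *
cal,p,d=load("d1")
for k,a in dict(pan0=((.6102,.194),.033,.0465,.054),hub=((.59,.1275),.028,.0475,.057),l2=((.522,.112),.03,.104,.114),l1=((.638,.076),.03,.104,.114),weight=((.4395,.332),.03,.05,.065)).items():
    try: print(k,blob(cal,d,*a))
    except Exception as e: print(k,e)
y=.074;x=(.434,-.197)
movep((*x,.12),D(y)); 
hit=move_l((*x,.025),feed=.15); hit=move_l((*x,.0045),feed=.04,max_force=6)
o=observe();print(hit,o["eef_pos"],o["ft_force"],o["time_s"])
gripper_to(.062); move_l((*x,.12),feed=.15)
movep((.40,.24,.25),D(0)); cal,p,d=snap("d2"); o=observe(); print(o["time_s"])
print("weight",blob(cal,d,(.4395,.332),.03,.052,.066))
E
```

```text
pan0 (2026, array([0.6095, 0.196 , 0.0501]), np.float64(0.0502), array([0.0459, 0.0454]))
hub (1222, array([0.5908, 0.1295, 0.0519]), np.float64(0.052), array([0.0356, 0.0347]))
l2 (291, array([0.5234, 0.1149, 0.1083]), np.float64(0.1087), array([0.0194, 0.0196]))
l1 (221, array([0.637 , 0.0825, 0.1081]), np.float64(0.1085), array([0.0199, 0.0194]))
weight zero-size array to reduction operation maximum which has no identity
True [ 0.43369548 -0.19685829  0.00486934] [-1.20799424 -0.04997325  4.75898035] 9.4583
12.425
weight (134, array([0.4371, 0.3311, 0.0581]), np.float64(0.0587), array([0.019 , 0.0193]))h.py:26: RuntimeWarning: Mean of empty slice.
  P=C[m];return len(P),np.round(P.mean(0),4),np.round(np.median(P[:,2]),4),np.round(np.ptp(P,axis=0)[:2],4)
  ret = um.true_divide(
  return _methods._mean(a, axis=axis, dtype=dtype,
  ret = ret.dtype.type(ret / rcount)
```

View pics/d2.png

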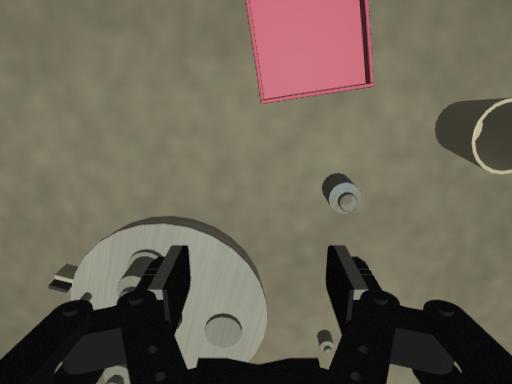

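The weight is at about (0.438, 0.3315) with its top at 0.0587, confirmed in d2 at (347,203); the small one is at (325,340). I grasp it, lift it, and measure it in the hand.

```bash
python3 - <<'E'
from h import *
x=(.4382,.3312)
movep((*x,.11),D(0)); hit=move_l((*x,.008),feed=.12,max_force=12); o=observe(); z0=o["eef_pos"][2]
print(hit,o["eef_pos"])
gripper_to(0.02,40); print(observe()["opening"])
move_l((*x,.03),feed=.05); move_l((*x,.16),feed=.2)
movep((.6097,.196,.20),D(-.29)); hold(.2)
cal,p,d=snap("g1"); o=observe(); e=o["eef_pos"]; print(e,o["tcp_rot"],o["opening"],o["ft_force"],o["time_s"])
print("knobtop",blob(cal,d,e[:2],.025,e[2]-z0+.055,e[2]-z0+.066), "want z",e[2]-z0+.06)
print("shoulder",blob(cal,d,e[:2],.021,e[2]-z0+.036,e[2]-z0+.047))
print("hub",blob(cal,d,(.59,.1285),.028,.0475,.057))
print("l2",blob(cal,d,(.522,.112),.03,.104,.114))
E
```

```text
False [0.43897696 0.33158348 0.00895797]
0.03483788860493194
[0.60865908 0.19741684 0.19980581] [-3.01038961  1.57024392  2.98512839] 0.03454821534175458 [ 0.02033981  0.42465548 -2.39494833] 17.0417
knobtop (1568, array([0.6016, 0.1993, 0.25  ]), np.float64(0.2495), array([0.0291, 0.0423])) want z 0.2508478431055837
shoulder (5382, array([0.6055, 0.1984, 0.233 ]), np.float64(0.2331), array([0.0363, 0.0416]))
hub (1198, array([0.5908, 0.1294, 0.0519]), np.float64(0.052), array([0.0355, 0.0346]))
l2 (286, array([0.5237, 0.1149, 0.1084]), np.float64(0.1088), array([0.0194, 0.0199]))
```

View pics/g1.png

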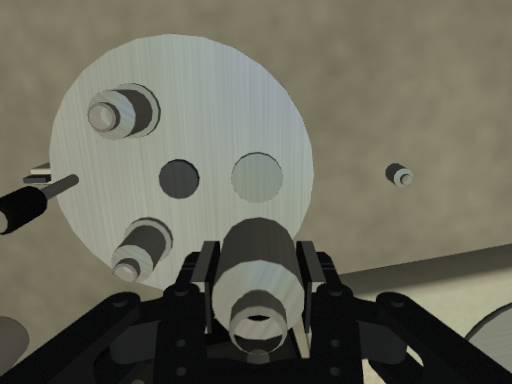

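```bash
python3 - <<'E'
from h import *
cal,p,d=load("g1"); o=observe();e=o["eef_pos"];print(e,np.round(o["q"],4))
C=cloud(cal,d); a=-.29
# tool axes in world: jaw=( -sin,cos ), fwd=(cos,sin)
q=C[...,:2]-np.array([.60866,.19742]); J=q@[-np.sin(a),np.cos(a)]; F=q@[np.cos(a),np.sin(a)]; Z=C[...,2]-.19981
for n,z0,z1,jl in(("knobtop",.0485,.053,.0125),("shoulder",.0305,.0345,.0172)):
    m=(d>0)&(Z>z0)&(Z<z1)&(abs(J)<jl)&(abs(F)<.03)
    v,u=np.nonzero(m); print(n,m.sum(),"F",np.percentile(F[m],[0,2,50,98,100]).round(4),"J",np.percentile(J[m],[0,2,50,98,100]).round(4),"rows",v.min(),v.max(),"cols",u.min(),u.max(),np.median(Z[m]).round(4))
for c in(258,):
    for r in range(215,350,6): print(r,np.round([F[r,c],J[r,c],Z[r,c]],4))
E
```

```text
[0.60865908 0.19741684 0.19980581] [ 1.9040e-01  2.7800e-01  1.5176e+00  2.0000e-04  1.3465e+00 -1.0928e+00]
knobtop 739 F [-0.0099 -0.0091 -0.0054  0.0079  0.0107] J [-0.01   -0.0093  0.      0.009   0.0095] rows 304 354 cols 228 286 0.0497
shoulder 4088 F [-0.0175 -0.0163 -0.0053  0.0164  0.0185] J [-0.0172 -0.0161  0.      0.0161  0.0172] rows 257 339 cols 212 305 0.0333
215 [ 0.0397  0.0004 -0.1576]
221 [-0.0171  0.     -0.004 ]
227 [-0.0167  0.      0.0021]
233 [-0.017   0.      0.0091]
239 [-0.0174  0.      0.016 ]
245 [-0.0168  0.      0.0203]
251 [-0.0171  0.      0.026 ]
257 [-0.0171  0.      0.0306]
263 [-0.0158  0.      0.0328]
269 [-0.0139  0.      0.0338]
275 [-0.0114  0.      0.0337]
281 [-0.0093  0.      0.0343]
287 [-0.0067  0.      0.0343]
293 [-0.0084  0.      0.0406]
299 [-0.0094  0.      0.0456]
305 [-0.0093  0.      0.0486]
311 [-0.0085  0.      0.0507]
317 [ 0.1734  0.0009 -0.182 ]
323 [0.0088 0.0001 0.0348]
329 [0.0127 0.0001 0.0335]
335 [0.0158 0.0001 0.0332]
341 [ 0.196   0.001  -0.1691]
347 [ 0.2045  0.001  -0.1691]
```

The weight is centred in the jaws: axis at F = +0.7 mm, J = 0. I now lower it to 8 mm above the pan and compare weight and pan in one close view.

```bash
cat >> h.py <<'E'
def at(x,y,z,feed,n=2,**k):
    "straight line to an actual (observed) position, with the steady error taken out"
    c=np.array([x,y,z],float); t=c.copy()
    for i in range(n):
        move_l(t,feed=feed,**k); e=observe()["eef_pos"]; t=t+(c-e)
    return e
E
python3 - <<'E'
from h import *
at(.6105,.1952,.12,.15,1); e=at(.6105,.1952,.067,.08,2); hold(.2)
cal,p,d=snap("g2"); o=observe(); e=o["eef_pos"]; print(e,o["time_s"])
C=cloud(cal,d); a=-.29
q=C[...,:2]-e[:2]; J=q@[-np.sin(a),np.cos(a)]; F=q@[np.cos(a),np.sin(a)]; Z=C[...,2]
m=(d>0)&(abs(Z-.0502)<.0025)&(np.hypot(J,F)<.035)
v,u=np.nonzero(m); print("pan",m.sum(),"F",F[m].min(),F[m].max(),"J",J[m].min(),J[m].max(),np.median(Z[m]))
b=cv2.convexHull(np.c_[F[m],J[m]].astype(np.float32)).reshape(-1,2)
from scipy.optimize import least_squares
f=lambda B:least_squares(lambda t:np.hypot(B[:,0]-t[0],B[:,1]-t[1])-.023,[0,0],loss="soft_l1",f_scale=.0005).x
fr=b[b[:,0]<-.0]; print("pan fit F,J",f(fr),len(fr))
m2=(d>0)&(Z>.07)&(Z<.095)&(np.hypot(J,F)<.022)&(abs(J)<.008); print("front F",np.percentile(F[m2],[1,50]))
m3=(d>0)&(Z>.062)&(Z<.095)&(np.hypot(J,F)<.022)&(abs(J)<.014)
A=np.c_[F[m3],J[m3]]; A=A[A[:,0]<-.008]; print("cyl fit",least_squares(lambda t:np.hypot(A[:,0]-t[0],A[:,1]-t[1])-.018,[0,0],loss="soft_l1",f_scale=.0005).x)
cv2.imwrite("pics/g2c.png",cv2.resize(p[130:384,130:390,::-1],(600,586),interpolation=cv2.INTER_CUBIC))
print("hub",blob(cal,d,(.59,.1285),.028,.0475,.057))
E
```

```text
[0.61023549 0.19512483 0.06695505] 19.0333
pan 1850 F -0.023282047180738365 0.0061937757498933535 J -0.02201250785344881 0.023515055550980164 0.05009648825126829
pan fit F,J [-0.00025195  0.00072909] 25
front F [-0.01715089 -0.01598019]
cyl fit [ 0.00145393 -0.00019999]
hub (3465, array([0.5901, 0.13  , 0.0518]), np.float64(0.0519), array([0.035 , 0.0362]))
```

View pics/g2c.png

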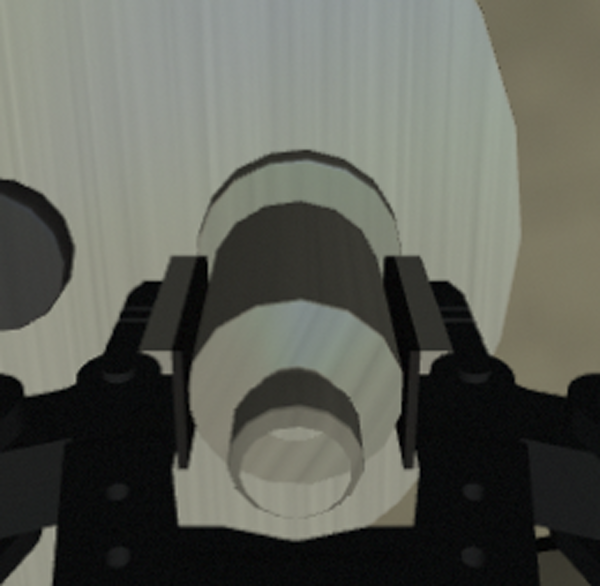

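The weight sits 1.2 mm too far in F and 0.8 mm too low in J relative to the pan. I correct that, set it down and release.

```bash
python3 - <<'E'
from h import *
x,y=.6093,.1962
print(at(x,y,.064,.03,2)); c=observe()["eef_pos"]
hit=move_l((2*x-c[0] if 0 else x,y,.0575),feed=.015,max_force=4); o=observe(); print(hit,o["eef_pos"],o["ft_force"])
gripper_to(.042); gripper_to(.060); e=observe()["eef_pos"]
move_l((e[0],e[1],.15),feed=.12); move_l((e[0]-.09*.958+.0,e[1]+.09*.286,.24),feed=.25); hold(.1)
cal,p,d=snap("g3"); o=observe(); print(o["eef_pos"],o["time_s"])
cv2.imwrite("pics/g3b.png",p[:,:,::-1])
print("knobtop0",blob(cal,d,(.61,.196),.03,.104,.115))
C=cloud(cal,d)
m=(d>0)&(abs(C[...,2]-.0503)<.002)&(np.hypot(C[...,0]-.61,C[...,1]-.196)<.03); B=cv2.convexHull(C[m][:,:2].astype(np.float32)).reshape(-1,2); print("pan0 hull circ",cv2.minEnclosingCircle(B),m.sum())
for k,a in dict(hub=((.59,.1285),.028,.0475,.057),knob=((.5615,.034),.025,.139,.155),l2=((.522,.112),.03,.104,.115),l1=((.638,.078),.03,.104,.115)).items(): print(k,blob(cal,d,*a))
E
```

```text
[0.60985359 0.1961876  0.06453738]
True [0.60958015 0.19619247 0.05922893] [0.13734611 0.0758292  5.03002613]
[0.52163166 0.22096699 0.2377551 ] 22.2167
knobtop0 (144, array([0.6065, 0.197 , 0.1083]), np.float64(0.1086), array([0.0189, 0.0194]))
pan0 hull circ ((0.6097001433372498, 0.1959291398525238), 0.022951465100049973) 369
hub (564, array([0.5898, 0.1335, 0.0518]), np.float64(0.052), array([0.0347, 0.0278]))
knob (175, array([0.5576, 0.0377, 0.1418]), np.float64(0.1418), array([0.0135, 0.021 ]))
l2 (181, array([0.5216, 0.1152, 0.1083]), np.float64(0.1087), array([0.0196, 0.0203]))h.py:26: RuntimeWarning: Mean of empty slice.
  P=C[m];return len(P),np.round(P.mean(0),4),np.round(np.median(P[:,2]),4),np.round(np.ptp(P,axis=0)[:2],4)
  ret = um.true_divide(
  return _methods._mean(a, axis=axis, dtype=dtype,
  ret = ret.dtype.type(ret / rcount)
Traceback (most recent call last):
  File "h.py", line 26, in blob
    P=C[m];return len(P),np.round(P.mean(0),4),np.round(np.median(P[:,2]),4),np.round(np.ptp(P,axis=0)[:2],4)
                                                                                      ~~~~~~^^^^^^^^^^
ValueError: zero-size array to reduction operation maximum which has no identity
```

View pics/g3b.png

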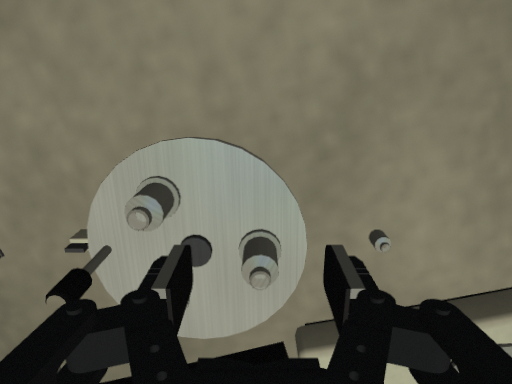

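The weight stands on pan0, with its knob at (260,279) in the image. Next I take a close look at the crank knob with the jaws tangential, and check IK around the whole circle.

```bash
python3 - <<'E'
from h import *
yw=-1.845
A=np.array([.5911,.1288]);u=np.array([-.268,-.963])
for k in range(0,360,30):
    t=np.radians(k);w=np.array([u[0]*np.cos(t)-u[1]*np.sin(t),u[0]*np.sin(t)+u[1]*np.cos(t)])
    q=inverse_kinematics((*(A+.1*w),.103),D(yw)); print(k,None if q is None else np.round(q,2))
gripper_to(.045)
K=A+.1*u
movep((*K,.20),D(yw)); e=at(*K,.165,.1,2); hold(.1)
cal,p,d=snap("k1"); o=observe(); e=o["eef_pos"]; print(e,o["time_s"])
C=cloud(cal,d); q=C[...,:2]-e[:2]; a=yw
J=q@[-np.sin(a),np.cos(a)]; F=q@[np.cos(a),np.sin(a)]; Z=C[...,2]
m=(d>0)&(abs(Z-.1435)<.003)&(np.hypot(J,F)<.02)
print("top",m.sum(),"F",np.percentile(F[m],[0,2,98,100]).round(4),"J",np.percentile(J[m],[0,2,98,100]).round(4),np.median(Z[m]))
m=(d>0)&(Z>.112)&(Z<.138)&(np.hypot(J,F)<.02); B=np.c_[F[m],J[m]]
from scipy.optimize import least_squares
print("side fit",m.sum(),least_squares(lambda t:np.hypot(B[:,0]-t[0],B[:,1]-t[1])-.012,[0,0],loss="soft_l1",f_scale=.0005).x)
print("hub",blob(cal,d,(.59,.1285),.028,.0475,.057))
cv2.imwrite("pics/k1b.png",p[:,:,::-1])
E
```

```text
0 [-0.08  0.21  1.8  -0.    1.14  0.19]
30 [-0.08  0.32  1.66 -0.    1.16  0.2 ]
60 [-0.03  0.42  1.52 -0.    1.2   0.24]
90 [ 0.03  0.49  1.43 -0.    1.22  0.31]
120 [ 0.11  0.51  1.4  -0.    1.23  0.38]
150 [ 0.18  0.48  1.44 -0.    1.22  0.45]
180 [ 0.23  0.41  1.54 -0.    1.19  0.5 ]
210 [ 0.25  0.3   1.68 -0.    1.16  0.52]
240 [ 0.23  0.19  1.82 -0.    1.14  0.5 ]
270 [ 0.15  0.1   1.92 -0.    1.12  0.43]
300 [ 0.05  0.07  1.95 -0.    1.12  0.33]
330 [-0.04  0.11  1.91 -0.    1.13  0.24]
[0.56477033 0.03203876 0.16568813] 24.5333
top 480 F [-0.0118 -0.0111  0.0101  0.0117] J [-0.0122 -0.0116  0.0098  0.0104] 0.14235563635690107
side fit 572 [ 0.00041295 -0.00079044]
hub (2088, array([0.5911, 0.1287, 0.052 ]), np.float64(0.0521), array([0.0358, 0.0348]))
```

View pics/k1b.png

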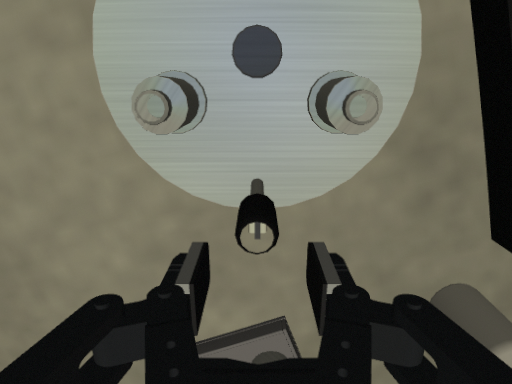

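The knob is within 1 mm of the jaw centre, at (0.5639, 0.0319), and 100.6 mm from the hub. I grip it and lead it round, watching the force.

```bash
cat > circ.py <<'E'
from h import *
import sys
st=np.load("pics/start.npy"); S,cmd=st[:2],st[2:]
u=np.array([.2705,.9627]); C=cmd+.1*u; th0=np.arctan2(*(-u)[::-1])
N=36; a,b=int(sys.argv[1]),int(sys.argv[2])
for i in range(a,b):
    t=th0+2*np.pi*(i+1)/N; P=C+.1*np.array([np.cos(t),np.sin(t)])
    move_l((*P,.103),feed=.035 if i in(0,N-1) else .05)
    o=observe(); f=o["ft_force"]; 
    if i%4==0 or i<4: print(i+1,round(o["time_s"],2),np.round(f,1),np.round((o["eef_pos"][:2]-P)*1e3,1),round(o["opening"],4))
    if np.linalg.norm(f)>30: print("STOP",i+1,f);break
E
python3 - <<'E'
from h import *
e=at(.5639,.0319,.103,.08,2,max_force=12); print(e)
gripper_to(.030,25); gripper_to(.020,25); o=observe(); print(o["opening"],o["eef_pos"],o["ft_force"],o["time_s"])
np.save("pics/start.npy",np.r_[o["eef_pos"][:2],.5639,.0319])
E
python3 circ.py 0 3
```

```text
[0.56372873 0.03193098 0.10305846]
0.023577587695011178 [0.56357804 0.0318975  0.10273263] [ 0.0884563  -1.05130871  1.05759468] 26.225
1 26.88 [ 0.7 -1.9 -2.2] [ 0.3 -0.1] 0.0233
2 27.38 [ 1.  -2.4 -3.2] [ 0.3 -0.1] 0.0235
3 27.88 [ 1.4 -3.6 -4.7] [ 0.2 -0.1] 0.0235
```

```bash
python3 circ.py 3 36
```

```text
4 28.38 [ 3.1 -5.  -5.2] [ 0.1 -0.1] 0.0234
5 28.88 [ 3.9 -3.5 -5.1] [ 0.3 -0. ] 0.0233
9 30.88 [ 6.3 -1.6 -5.8] [0.5 1. ] 0.0231
13 32.88 [ 4.6  2.3 -5.6] [-0.2  0.6] 0.0233
17 34.88 [ 1.3  4.2 -6.1] [-0.1 -0.1] 0.0232
21 36.88 [-1.   1.5 -6.9] [-0.3 -0.3] 0.0235
25 38.88 [  2.7  -3.8 -13.5] [-0.2 -0.6] 0.0237
29 40.88 [  6.5  -0.7 -18.2] [ 0.2 -0.3] 0.0231
33 42.88 [  4.9   1.8 -16.5] [ 0.8 -0.8] 0.0232
```

```bash
python3 - <<'E'
from h import *
S=np.load("pics/start.npy")[:2]; o=observe(); e=o["eef_pos"]; print(S,e,o["ft_force"],o["time_s"])
if np.linalg.norm(e[:2]-S)>.0006: print(at(*S,e[2],.01,1))
gripper_to(.030); gripper_to(.050); e=observe()["eef_pos"]
move_l((*e[:2],.165),feed=.1); hold(.2)
cal,p,d=snap("f1"); o=observe(); e=o["eef_pos"]
yw=-1.845;C=cloud(cal,d); q=C[...,:2]-e[:2]
J=q@[-np.sin(yw),np.cos(yw)]; F=q@[np.cos(yw),np.sin(yw)]; Z=C[...,2]
m=(d>0)&(Z>.112)&(Z<.138)&(np.hypot(J,F)<.02); B=np.c_[F[m],J[m]]
from scipy.optimize import least_squares
t=least_squares(lambda t:np.hypot(B[:,0]-t[0],B[:,1]-t[1])-.012,[0,0],loss="soft_l1",f_scale=.0005).x
print("knob",e[:2]+t[0]*np.array([np.cos(yw),np.sin(yw)])+t[1]*np.array([-np.sin(yw),np.cos(yw)]),"was .5639 .0319")
move_l((*e[:2],.25),feed=.2); movep((.42,.0,.36),D(0)); hold(.2); cal,p,d=snap("f2"); print(observe()["time_s"])
a=cv2.imread("pics/f1.png");b=cv2.imread("pics/f2.png")
cv2.imwrite("pics/f12.png",cv2.resize(np.hstack([a,b]),(800,300),interpolation=cv2.INTER_AREA))
E
```

```text
[0.56357804 0.0318975 ] [0.56426679 0.03170763 0.10293586] [  1.96399525   0.53595272 -14.42302584] 44.5333
[0.56355453 0.03190673 0.10294761]
knob [0.56333133 0.03204977] was .5639 .0319
48.9
```

View pics/f12.png

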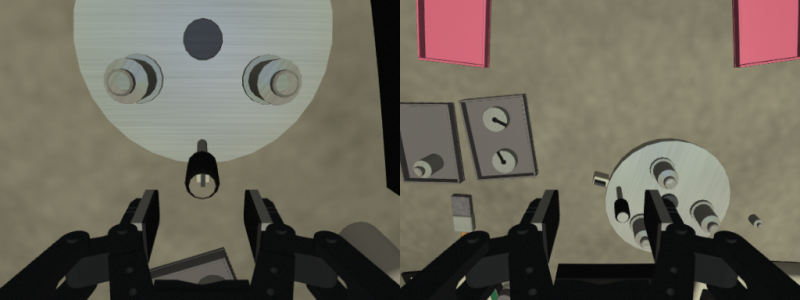

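```bash
python3 - <<'E'
from h import *
for n in("k1","f1","f2","w1"):
    cal,p,d=load(n);C=cloud(cal,d)
    for k,c in dict(pan0=(.610,.196),pan1=(.5225,.113),pan2=(.639,.080)).items():
        r=np.hypot(C[...,0]-c[0],C[...,1]-c[1])
        m=(d>0)&(abs(C[...,2]-.0503)<.0025)&(r<.029); t=(d>0)&(C[...,2]>.1075)&(C[...,2]<.113)&(r<.025)
        if m.sum()<40 or t.sum()<10: continue
        cc=lambda m:cv2.minEnclosingCircle(C[m][:,:2].astype(np.float32))
        print(n,k,"pan",np.round([*cc(m)[0],cc(m)[1]],4),"knob",np.round([*cc(t)[0],cc(t)[1]],4),m.sum(),t.sum())
cal,p,d=load("f2"); print("disc",blob(cal,d,(.434,-.197),.035,.015,.028),"stored",blob(cal,d,(.518,-.19),.03,.015,.028))
job_done(); print(observe()["time_s"])
E
```

```text
k1 pan1 pan [0.5239 0.1114 0.023 ] knob [0.5234 0.1109 0.0103] 978 301
k1 pan2 pan [0.6397 0.0789 0.0228] knob [0.6401 0.0788 0.01  ] 990 311
f1 pan1 pan [0.5238 0.1116 0.0229] knob [0.5235 0.1121 0.0102] 999 306
f1 pan2 pan [0.6391 0.0787 0.0227] knob [0.6399 0.0786 0.01  ] 1007 307
f2 pan0 pan [0.6094 0.1951 0.0231] knob [0.6097 0.1946 0.0104] 203 52
f2 pan1 pan [0.5235 0.1118 0.0231] knob [0.5235 0.1119 0.0102] 217 65
f2 pan2 pan [0.6352 0.0704 0.0212] knob [0.6394 0.0778 0.0101] 127 42
w1 pan1 pan [0.5234 0.1111 0.0229] knob [0.5236 0.111  0.0101] 341 92
w1 pan2 pan [0.639  0.0785 0.0227] knob [0.6394 0.0787 0.0101] 250 74
disc (800, array([ 0.434 , -0.1953,  0.0218]), np.float64(0.022), array([0.0452, 0.0459])) stored (733, array([ 0.5167, -0.188 ,  0.022 ]), np.float64(0.0222), array([0.046 , 0.0461]))
the job is handed in; nothing more can be done
the job is handed in; nothing more can be done
```

The job is done and handed in, with the clock at about 49 s of the 72 s allowed. I moved the slotted disc to the empty half of the disc tray and set the full-size weight on the emptied pan. I then led the crank knob once round anticlockwise, in 36 short straight steps.

What the last checks showed:
- **Disc:** it lies flat, with its top at 22 mm, level with the stored disc. The stored disc is within 1–2 mm of its first position.
- **Weights:** all three stand within about 1 mm of their pan centres. One reading of pan2, in the last overview picture, disagreed because the gripper partly hid that pan. The closer picture of it, taken just before, shows it centred.
- **Crank knob:** it is back within 0.6 mm of where it started, about 0.3° of turn, and the gripper is clear of everything.
- **Force:** the vertical force on the tool built up to about 18 N while turning, well under the limit.

I did not measure the bottle, cup, brush and small weight again at the end.

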